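Close up the watchmaker's parts chest

TASK

Close up the parts chest for the night by pushing with the fingertips only: first push both open drawers fully home, then push the green dust cover along the top until it is fully shut over the tray. Do not slam anything, do not pick anything up, and leave the watch movement in the tray, the jar, the bell jar and the screwdriver stand where they are.

Things in the scene. Friction and masses are not known exactly. Their poses are not given: they have to be found in the camera images.
- chest: Light-wood parts chest fixed to the bench, 180 x 280 mm on plan; place varies, yaw within 0.25 rad. Origin: centre of its underside, on the bench; x points from its front into its depth (away from the robot), y to its left as the robot sees it, z up. The lower part, full depth and 78 mm high, holds two drawers side by side.
- chest_top (a point): Point on the chest's top, 112 mm straight above its origin. The upper part is set back 45 mm from the front of the lower part: on the left a solid deck, on the right an open tray 34 mm deep.
- drawer_left (a joint): How far the left drawer (the chest's +y one) is pulled out towards the robot, m: 0 = fully home against its stop, at most 0.10. It runs level along the chest's x axis, takes about 2 N to move and stays where it is left.
- drawer_right (a joint): The same for the right drawer (the chest's -y one).
- drawer_left_front (a point): Centre of the left drawer's front face, which looks to the chest's -x: a flat dark-wood board 132 mm wide, 58 mm high (8 to 66 mm above the bench), 12 mm thick, with a thin brass label plate and no handle. The point is 37 mm above the bench and moves with the drawer; at home it is 102 mm before and 68 mm left of the chest's origin. Axes as the chest's.
- drawer_right_front (a point): The same for the right drawer; 68 mm to the right of the chest's origin.
- dust_cover (a joint): How far the dust cover is slid open to the left (the chest's +y), m: 0 = fully shut over the tray against its stop, at most 0.13. It takes about 2 N to move and stays where it is left.
- cover_push (a point): Centre of the outer face of the dust cover's left end wall, to be pushed towards the chest's -y. The face is 130 mm wide, 26 mm high. The point is 127 mm above the bench; in the chest's frame x is 22.5 mm and y equals the joint value. The cover is a green frame with a clear pane, 138 mm along y; its underside is 2 mm above the deck. Axes as the chest's.
- movement_mid (a point): Loose watch movement on a round black holder, 44 mm across, 16 mm high, lying in the tray; centre, half-way up. Leave it alone; the cover passes above it.
- parts_jar_mid (a point): Loose closed glass jar with steel lid, 64 mm across, 75 mm high, standing beside the chest; centre, half-way up. Leave it alone.
- bell_jar_mid (a point): Loose clear bell jar with a blue knob on a green foot, 80 mm across, 90 mm high; centre, half-way up. Leave it alone.
- driver_stand_mid (a point): Loose round wooden stand, 80 mm across, with five upright screwdrivers with coloured heads, 100 mm high; point on its axis, 50 mm up. Leave it alone.

How it is judged:
On the way, in this order (a step that is already met when the one before it is completed fails the run):
1. both drawers are fully home (value of joint each of drawer_left, drawer_right below 0.005 m), for 0.2 s.
2. the dust cover is fully shut (value of joint dust_cover below 0.005 m), for 0.2 s.
At the end, for the whole second after the job is handed in: Both drawers and the dust cover are within 5 mm of fully shut and at rest, and the movement, jar, bell jar and screwdriver stand are within 20 mm of where they stood (all of step 1 and value of joint dust_cover below 0.005 m and velocity of joint drawer_left between -0.01 and 0.01 m/s and velocity of joint drawer_right between -0.01 and 0.01 m/s and velocity of joint dust_cover between -0.01 and 0.01 m/s and distance of each of parts_jar_mid, bell_jar_mid, driver_stand_mid, movement_mid from where it was at the start of the episode below 0.02 m); the robot touches nothing.
It fails at once if the glass parts jar is moved more than 20 mm, lifted or tipped (distance of parts_jar_mid from where it was at the start of the episode above 0.02 m or angle between parts_jar_mid's own z axis and vertical above 0.4 rad).
It fails at once if the bell jar is moved more than 20 mm, lifted or tipped (distance of bell_jar_mid from where it was at the start of the episode above 0.02 m or angle between bell_jar_mid's own z axis and vertical above 0.4 rad).
It fails at once if the screwdriver stand is moved more than 20 mm, lifted or tipped (distance of driver_stand_mid from where it was at the start of the episode above 0.02 m or angle between driver_stand_mid's own z axis and vertical above 0.4 rad).
It fails at once if the watch movement is moved more than 20 mm, lifted or tipped (distance of movement_mid from where it was at the start of the episode above 0.02 m or angle between movement_mid's own z axis and vertical above 0.4 rad).
It fails at once if a drawer or the cover is slammed (faster than 0.5 m/s) (velocity of joint any of drawer_left, drawer_right, dust_cover below -0.5 m/s).
It also fails if it takes over 64 s, if anything falls off the work surface, if the arm or the gripper's body presses on something with over 40 N, if the wrist force passes 120 N, or if a joint passes its speed limit or range.

ROBOT

A 7-joint arm with a two-finger parallel gripper is mounted at the origin on the work surface. World frame = base frame: x ahead of the robot, y to its left, z up, the work surface at z = 0. Lengths are in m, angles in rad, forces in N, time in s.
With the tool pointing down it reaches from about 0.35 to 0.9 m from the base axis. Payload 8.1 kg.
Tool frame: the origin (TCP) lies midway between the tips of the shut fingers; the grasp point (between the pads) lies 19 mm behind it; z points along the fingers, y is the line along which they close (so a half turn about z gives the same grasp; the last joint's range is limited). The gripper opens to 92 mm and grips with 3 to 60 N. Pads are 19 mm wide; open, the fingers measure 130 mm over their backs; the gripper's body (75 mm by 190 mm) begins 47 mm behind the grasp point.
Start: joints at [-1.208, 0.434, 0.025, 1.573, -0.012, 1.134, -0.075], TCP at [0.281, 0.558, 0.227] pointing down, gripper open.
Joint ranges: [-2.62, 2.62], [-0.44, 2.09], [-1.27, 1.32], [0.08, 2.57], [-1.32, 4.46], [0.12, 2], [-2.74, 2.74]. Speed limits (rad/s): [2.22, 2.22, 3.01, 3.01, 3.14, 3.14, 3.14].

INTERFACE

Orientations are given as a unit quaternion [x, y, z, w].
In Python, from bench import reach, move_straight, move_joints, gripper_open, close, pause, ik, get_obs, camera, get_calibration, Unreachable, finish_job gives the robot as it stands. Calls block until the motion is done:
- reach(position, orientation): joint-space move of the TCP to a pose.
- move_straight(position, ori=None, rate=0.15, until_force=None): straight line of the TCP; ori=None keeps the orientation; rate is the mean speed in m/s. With until_force (N) it stops when the force on the tool has changed by that much, and returns True; else False.
- move_joints(angles): joint-space move.
- gripper_open() and close(): open the fingers fully, or close them until they stop; the grip force is fixed at half the most.
- pause(seconds).
- ik(position, orientation): joint angles nearest the present ones, or None.
- get_obs(): the state.
- camera(name): name is "scene" or "top" or "wrist"; returns (picture, depth): 400x640x3 uint8, red, green, blue; 400x640 float32, m along the optical axis (not along the pixel's ray), 0 where there is no reading.
- get_calibration(name): a dict with "vfov" (degrees; the focal length in pixels is half the picture's height over the tangent of half this angle, whatever the lens; pixels are square), "cx", "cy" (the principal point, pixels), "k1" (the pictures are not rectified: a ray, as slopes to the right and down, at radius r is drawn at 1 + k1 r^2 times it, then the intrinsics apply), "R" (3x3) and "t" (3): a world point X has camera coordinates R X + t; the wrist camera has in their place "tool_from_camera" (4x4, takes a point from camera to tool coordinates, whose origin is the TCP and whose axes are the flange's). Camera axes: x right, y down, z forward; pixel columns grow to the right and rows downward; lengths in m; the calibration is good to about 2 mm. A picture is of the moment at which its call begins: read the wrist's pose just before it. get_calibration takes no time and is no camera call.
A pose or a line that the arm cannot do raises Unreachable and nothing moves.
- finish_job(): hands the job in; it is judged then, once.
The state is a dict: "time": time; "joint_positions": joint angles; "joint_vel": joint speeds; "tau": joint torques, N m; "eef_pos": TCP position; "tcp_rot": TCP orientation; "wrist_force": force on the tool from outside, world axes, zero at the start; "ft_torque": the same for the moment, N m; "opening": finger opening in m; "grasp_force": force on a finger pad.
Only numpy, scipy, OpenCV 4.12 (cv2) and the standard library are available. Lean on these libraries where they do the work, as an engineer would, in place of code of your own. Each camera call takes 0.05 s, during which the arm holds its last target. There are 200 camera calls.

## Working session

There is one attempt and no reset: what is moved stays moved. The work goes in short steps, each a Python script; the robot and the scene stay as the last script left them, time stands still between calls to the robot, and variables do not carry over. Pictures are saved under pics/ and viewed, at most 10 in all, crops included, and the job is handed in when it is done.

```bash
mkdir -p pics; ls; python3 - <<'E'
from bench import *
import cv2,numpy as np
for n in("top","scene"):
    p,d=camera(n);cv2.imwrite(f"pics/{n}0.png",p[:,:,::-1]);np.save(f"{n}0.npy",d);c=get_calibration(n);print(n,c,(d>0).mean())
o=get_obs();print(o["time"],o["eef_pos"],o["tcp_rot"])
E
```

```text
pics
top {'vfov': 43.7635583507011, 'cx': 314.6364453090765, 'cy': 207.14165442729131, 'k1': 0.008852973380002706, 'R': array([[ 0.02360426, -0.99970425,  0.00585205],
       [-0.98103961, -0.02428913, -0.19227928],
       [ 0.19236456, -0.00120248, -0.9813228 ]]), 't': array([0.01036616, 0.58072995, 1.08810717])} 0.9961640625
scene {'vfov': 49.59195525012899, 'cx': 326.0970911620375, 'cy': 203.46920229351616, 'k1': -0.0332649374742904, 'R': array([[-0.17222615,  0.98504504,  0.00494251],
       [ 0.64488709,  0.11654259, -0.75533997],
       [-0.7446199 , -0.12690194, -0.65531451]]), 't': array([ 0.06321122, -0.31118527,  1.42255151])} 0.99617578125
0.1 [0.28058636 0.55797934 0.22603844] [ 2.30839497e-01  9.72991603e-01 -6.78627885e-04 -8.69954907e-05]
```

View pics/top0.png

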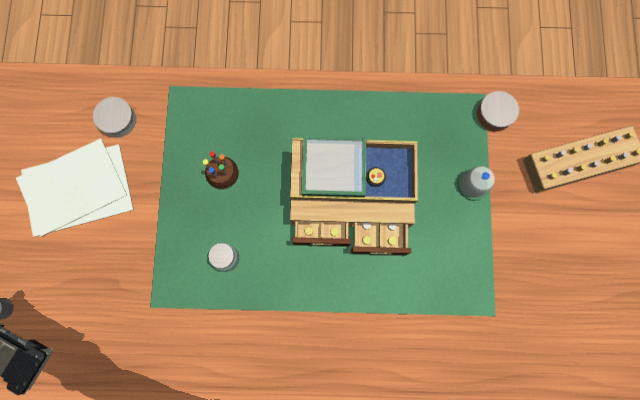

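View pics/scene0.png

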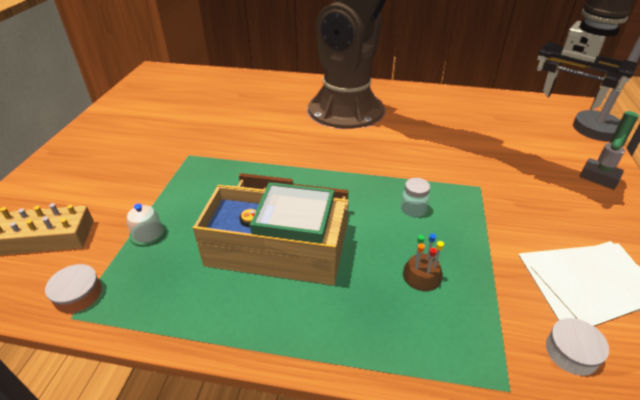

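```bash
cat > h.py <<'E'
from bench import *
import cv2,numpy as np
def cloud(n,d):
    c=get_calibration(n);f=200/np.tan(np.radians(c["vfov"])/2)
    K=np.array([[f,0,c["cx"]],[0,f,c["cy"]],[0,0,1]])
    v,u=np.mgrid[:400,:640];uv=np.stack([u,v],-1).reshape(-1,1,2).astype(float)
    r=cv2.undistortPoints(uv,K,np.array([c["k1"],0,0,0,0])).reshape(400,640,2)
    X=np.dstack([r,np.ones((400,640))])*d[...,None]
    return (X-c["t"])@c["R"]
E
python3 - <<'E'
from h import *
P=cloud("top",np.load("top0.npy"));p=cv2.imread("pics/top0.png");hsv=cv2.cvtColor(p,cv2.COLOR_BGR2HSV)
print("mat z",P[280,250],"ledge",P[212,350],"deck",P[170,296],"cover",P[165,335])
box=np.zeros((400,640),bool);box[130:262,280:425]=1
z=P[...,2]
m=box&(z>.072)
for nm,mm in(("all",m),("top",box&(z>.1)),("ledge",box&(z>.072)&(z<.085))):
    print(nm,mm.sum(),cv2.minAreaRect(P[mm][:,:2].astype(np.float32)))
r=cv2.minAreaRect(P[m][:,:2].astype(np.float32))
a=np.radians(r[2]);a=(a+np.pi/4)%(np.pi/2)-np.pi/4
R=np.array([[np.cos(a),-np.sin(a)],[np.sin(a),np.cos(a)]])
print("yaw",a,"c",r[0])
Q=(P[...,:2]-np.array(r[0]))@R
m2=box&(z>.05)&(z<.072)&(Q[...,0]<-.09)
for s in(1,-1):
    k=m2&(Q[...,1]*s>0.01);print("drawer",s,k.sum(),np.percentile(Q[k],[1,50,99],axis=0),np.median(z[k]))
k=box&(z>.125);print("cover",np.percentile(Q[k],[1,99],axis=0))
for nm,(u,v) in dict(jar=(222,257),stand=(222,172),bell=(478,182)).items():
    w=np.zeros((400,640),bool);w[v-25:v+25,u-25:u+25]=1;w&=z>.03
    print(nm,w.sum(),P[w].min(0),P[w].max(0))
E
```

```text
mat z [ 0.41376642  0.17198799 -0.00260067] ledge [ 0.56696855 -0.05542383  0.07759761] deck [0.65233947 0.06775226 0.11157117] cover [ 0.65876801 -0.0174721   0.13684971]
all 10500 ((0.542994499206543, -0.06025317311286926), (0.28043973445892334, 0.3658510744571686), 89.93849182128906)
top 5325 ((0.5429944396018982, -0.060275644063949585), (0.2803947925567627, 0.3658510744571686), 89.93849182128906)
ledge 4556 ((0.6327818036079407, -0.06032857298851013), (0.2802514135837555, 0.17608687281608582), 89.8708267211914)
yaw -0.001073520235411074 c (0.542994499206543, -0.06025317311286926)Traceback (most recent call last):
  File "<stdin>", line 16, in <module>
    return _quantile_unchecked(
        a, q, axis, out, overwrite_input, method, keepdims, weights)
    return _ureduce(a,
                    func=_quantile_ureduce_func,
    ...<5 lines>...
                    overwrite_input=overwrite_input,
                    method=method)
    r = func(a, **kwargs)
    result = _quantile(arr,
                       quantiles=q,
    ...<2 lines>...
                       out=out,
                       weights=wgt)
    slices_having_nans = np.isnan(arr[-1, ...])
                                  ~~~^^^^^^^^^
IndexError: index -1 is out of bounds for axis 0 with size 0
```

```bash
python3 - <<'E'
from h import *
d=np.load("top0.npy");P=cloud("top",d)
box=np.zeros((400,640),bool);box[130:262,280:425]=1;box&=d>0.3
z=P[...,2]
m=(box&(z>.072)&(z<.2)).astype(np.uint8);m=cv2.morphologyEx(m,cv2.MORPH_OPEN,np.ones((3,3)))>0
r=cv2.minAreaRect(P[m][:,:2].astype(np.float32));print(r)
# yaw from ledge front edge
k=box&(z>.073)&(z<.085)
pts=P[k];ys=np.linspace(-.18,.06,13);fr=[(y,np.percentile(pts[abs(pts[:,1]-y)<.01][:,0],1)) for y in ys]
print(np.round(fr,3).tolist());s=np.polyfit(*zip(*fr),1);print("front fit",s)
a=-np.arctan(s[0]);c=np.array(r[0])
R=np.array([[np.cos(a),-np.sin(a)],[np.sin(a),np.cos(a)]])
print("yaw",a)
Q=(P[...,:2]-c)@R
print("chest ext",Q[m].min(0),Q[m].max(0))
m2=box&(z>.055)&(z<.071)&(Q[...,0]<-.098)
for s in(1,-1):
    k=m2&(Q[...,1]*s>0.01);print("drawer",s,k.sum(),np.percentile(Q[k],[1,50,99],axis=0),np.median(z[k]))
k=box&(z>.125);print("cover",np.percentile(Q[k],[1,99],axis=0))
for nm,(u,v) in dict(jar=(222,257),stand=(222,172),bell=(478,182)).items():
    w=np.zeros((400,640),bool);w[v-25:v+25,u-25:u+25]=1;w&=(z>.03)&(d>.3)
    print(nm,w.sum(),P[w].min(0),P[w].max(0))
E
```

```text
((0.635251522064209, -0.06025952100753784), (0.18097227811813354, 0.2805143892765045), 0.054484277963638306)
[[-0.18, 0.546], [-0.16, 0.547], [-0.14, 0.546], [-0.12, 0.546], [-0.1, 0.546], [-0.08, 0.545], [-0.06, 0.547], [-0.04, 0.546], [-0.02, 0.546], [0.0, 0.546], [0.02, 0.547], [0.04, 0.546], [0.06, 0.546]]
front fit [-1.93045007e-04  5.46009925e-01]
yaw 0.0001930450041672007
chest ext [-0.09047779 -0.14027747] [0.09055443 0.14020863]
drawer 1 319 [[-0.13895129  0.01054635]
 [-0.13299892  0.07085291]
 [-0.12648666  0.13381731]] 0.06449854347884505
drawer -1 335 [[-0.15656857 -0.1316911 ]
 [-0.15026861 -0.07107649]
 [-0.11224948 -0.01038818]] 0.06447990386467593
cover [[-0.04219337 -0.02211061]
 [ 0.08686794  0.11328242]]
jar 658 [0.43095239 0.19882245 0.03032033] [0.49429327 0.25867612 0.07934733]
stand 635 [0.63564611 0.22030497 0.03001562] [0.70045241 0.28565957 0.10463701]
bell 708 [ 0.62266021 -0.39021462  0.03041161] [ 0.68964782 -0.32555617  0.0906399 ]
```

```bash
cat >> h.py <<'E'
CH=np.array([.635,-.060]);Q=[1,0,0,0]
def st(n):
    o=get_obs();print(n,round(o["time"],2),np.round(o["eef_pos"],4),np.round(o["wrist_force"],1),round(o["opening"],3))
E
python3 - <<'E'
from h import *
for q in([1,0,0,0],[0,1,0,0]):
    s=ik([.44,.008,.2],q);print(None if s is None else np.round(s,2))
s=[ik([.44,.008,.2],q) for q in([1,0,0,0],[0,1,0,0])]
j0=np.array(get_obs()["joint_positions"])
best=min((i for i in(0,1) if s[i] is not None),key=lambda i:abs(s[i]-j0).max());q=[[1,0,0,0],[0,1,0,0]][best];print(q)
close();reach([.42,.008,.22],q);st("above")
move_straight([.44,.008,.042],rate=.15);st("down")
print(move_straight([.533,.008,.042],rate=.05,until_force=12));st("pushed")
E
```

```text
[-0.85  0.19  0.83  2.08 -0.17  0.94 -1.49]
[-0.47  0.16  0.38  2.06 -0.07  0.94  1.52]
[1, 0, 0, 0]
above 3.58 [0.4204 0.0087 0.2201] [0.2 0.2 0.3] 0.001
down 4.92 [0.4404 0.008  0.0426] [-0.8  0.5 -0.1] 0.0
True
pushed 6.42 [0.5227 0.0079 0.0413] [ 1.7 -0.9  0.4] 0.0
```

```bash
python3 - <<'E'
from h import *
move_straight([.43,.008,.042],rate=.2)
move_straight([.43,-.128,.042],rate=.2);st("right")
print(move_straight([.533,-.128,.042],rate=.05,until_force=12));st("pushed")
move_straight([.43,-.128,.042],rate=.2)
move_straight([.43,-.128,.22],rate=.2);st("up")
p,d=camera("top");cv2.imwrite("pics/top1.png",cv2.resize(p[100:300,240:480,::-1],None,fx=3,fy=3));np.save("top1.npy",d)
P=cloud("top",d);z=P[...,2];v,u=np.mgrid[:400,:640]
X=P[...,0]-CH[0];Y=P[...,1]-CH[1]
for s in(1,-1):
    k=(d>.3)&(z>.05)&(z<.071)&(X<-.085)&(X>-.2)&(abs(Y-s*.068)<.055);print(s,k.sum(),np.percentile(X[k],[1,10,50]))
E
```

```text
right 7.87 [ 0.4303 -0.1273  0.0418] [ 0.3  0.6 -0.2] 0.0
True
pushed 9.53 [ 0.5222 -0.128   0.0414] [-0.8  0.   0.4] 0.0
up 11.18 [ 0.4296 -0.1278  0.2192] [-0.8 -0.1 -0.3] 0.0
1 305 [-0.10228938 -0.10135843 -0.09671017]
-1 254 [-0.103027   -0.10175413 -0.09689368]
```

View pics/top1.png

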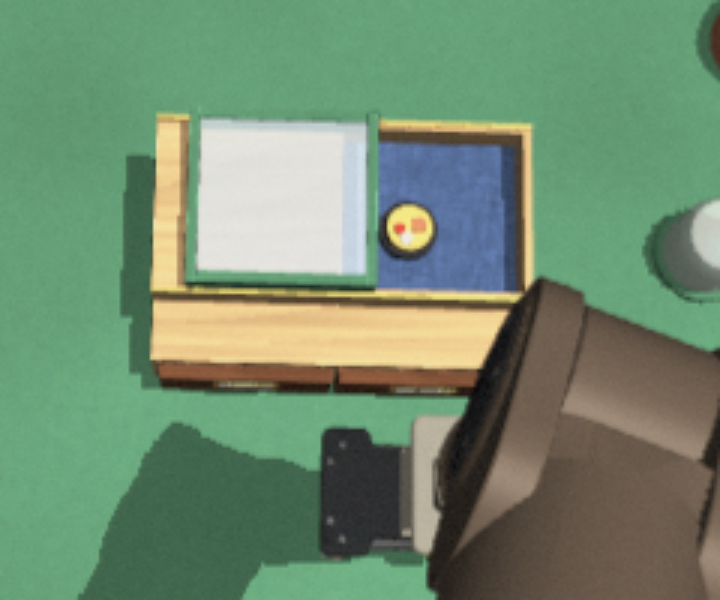

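```bash
python3 - <<'E'
from h import *
reach([.43,.11,.22],Q);reach([.6575,.11,.22],Q);st("above")
move_straight([.6575,.11,.126],rate=.15);st("down")
print(move_straight([.6575,-.062,.126],rate=.05,until_force=12));st("pushed")
E
```

```text
above 13.07 [0.6567 0.1088 0.22  ] [-0.7  0.3 -0.2] 0.001
down 13.85 [0.6579 0.1101 0.1272] [-0.8 -0.7 -0.1] 0.0
True
pushed 16.55 [ 0.6572 -0.044   0.1255] [0.9 0.4 0.7] 0.001
```

Stopped at y = −0.044, close to the −0.041 predicted for shut. Backing off and checking.

```bash
python3 - <<'E'
from h import *
move_straight([.6575,.02,.126],rate=.15)
move_straight([.6575,.02,.24],rate=.2)
reach([.43,.3,.28],Q);st("away");pause(.3)
p,d=camera("top");cv2.imwrite("pics/top2.png",cv2.resize(p[80:320,160:520,::-1],None,fx=2,fy=2))
P=cloud("top",d);z=P[...,2];X=P[...,0]-CH[0];Y=P[...,1]-CH[1]
k=(d>.3)&(z>.122)&(z<.15)&(abs(X)<.1)&(abs(Y)<.16);print("cover y",np.percentile(Y[k],[1,99]))
for s in(1,-1):
    k=(d>.3)&(z>.05)&(z<.071)&(X<-.085)&(X>-.2)&(abs(Y-s*.068)<.055);print(s,k.sum(),np.percentile(X[k],[1,10]))
E
```

```text
away 19.2 [0.4308 0.2991 0.2799] [ 0.1 -0.7 -0.9] 0.001
cover y [-0.1368496  -0.00079864]
1 305 [-0.10217107 -0.10129455]
-1 302 [-0.10312051 -0.10183484]
```

View pics/top2.png

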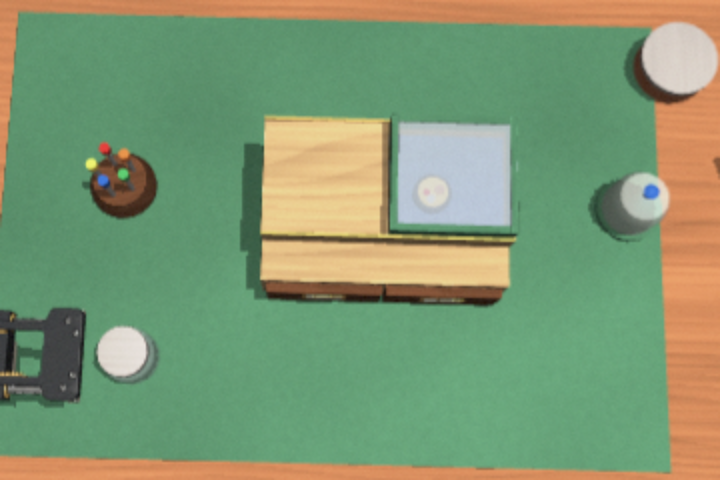

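The picture shows the cover shut over the tray (crop x 390–515) and both drawer fronts flush at row 290. The jar (125,352), stand (123,185) and bell jar (640,195) have not been touched.

```bash
python3 -c "
from bench import *
print(finish_job())"
```

```text
the job is handed in; nothing more can be done
None
```

I pushed both drawers home and then slid the dust cover shut; the last camera check put all three within about 1 mm of fully shut. The jar, bell jar, stand and movement looked undisturbed in that picture, and the job is handed in, though `finish_job()` returned no verdict.

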